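# Line up the heat tiles on the warming tray and turn it up

## Robot

A 6-joint arm with a two-finger parallel gripper is mounted at the origin on the work surface. World frame = base frame: x ahead of the robot, y to its left, z up, the work surface at z = 0. Lengths are in mm, angles in rad, forces in N, time in s.
With the tool pointing down it reaches from about 300 to 775 mm from the base axis. Payload 14.6 kg.
Tool frame: the origin (TCP) lies midway between the tips of the shut fingers; the grasp point (between the pads) lies 19 mm behind it (manip.grasp_offset is the distance from the TCP to the grasp point, in mm); z points along the fingers, y is the line along which they close (so a half turn about z gives the same grasp; the last joint's range is limited). The gripper opens to 94 mm and grips with 3 to 60 N. Pads are 16 mm wide; open, the fingers measure 119 mm over their backs; the gripper's body (75 mm by 177 mm) begins 78 mm behind the grasp point.
Start: joints at [-0.067, 0.3, 1.521, -0, 1.321, -0.067], TCP at [549.99, -0.002, 183.346] pointing down, gripper open.
Joint ranges: [-3.03, 3.03], [-0.79, 2.21], [0.23, 2.52], [-1.04, 4.18], [0, 3.07], [-2.55, 2.55]. Speed limits (rad/s): [2.22, 2.22, 2.57, 3.14, 3.14, 3.14].

## Interface

Orientations are given as [roll, pitch, yaw] about the fixed x, y, z axes, in that order (R = Rz(yaw) Ry(pitch) Rx(roll)).
In Python, from cell import manip, viewer gives the robot as it stands. The module is installed in compiled form; this text tells all that it offers.
- The arm moves only by the tool move_arm, never from a script. Its argument "moves" is a list of rows, each a list of 4 numbers: the shift along the tool's x, y, z in m, then the turn about the tool's z in rad. A call has 1 to 12 rows; each row is the pose to reach, as a shift and turn from the pose commanded when the call began, along the tool's axes at that moment; what a row does not reach only later rows make up. A row lasts 1/10 s, in which the tool goes at most 50 mm and 8.59 degrees, less where a joint would pass 70% of its speed; a pose out of reach is approached as far as the arm can. A call with a gripper value outside its range is refused whole. "jaw" is the finger opening in m, from 0 to 0.094, set as the call begins (left out, the last holds). The fingers move at their own pace and stop on an object; "squeeze" is the grip in N (left out, the last holds). Time passes only in rows, so rows that repeat a pose let the fingers close. It gives the time, the measured TCP pose, the force, the opening and the grip force at its end, in the units of the state.
- manip.read_state(): the state, without advancing time (a new reading comes with each control period).
- viewer.camera(name): name is "scene" or "side" or "wrist"; returns a dict with "frame" (480x640x3 uint8, blue, green, red), "z_map" (480x640 float32, mm along the optical axis (not along the pixel's ray), 0 where there is no reading), "fx", "fy", "cx", "cy" (pixels), "origin" and "orientation" of the camera in the world. Camera axes: x right, y down, z forward; pixel columns grow to the right and rows downward; lengths in mm; the calibration is good to about 2 mm. A picture is of the moment at which its call begins.
- manip.sign_off(): hands the job in; it is judged then, once.
The state is a dict: "clock": time; "joints": joint angles; "qd": joint speeds; "effort": joint torques, N m; "eef_pos": TCP position; "eef_rot": TCP orientation; "wrist_force": force on the tool from outside, world axes, zero at the start; "moment": the same for the moment, N m; "finger_gap": finger opening in mm; "finger_force": force on a finger pad.
Only numpy, scipy, OpenCV 4.12 (cv2) and the standard library are available. Lean on these libraries where they do the work, as an engineer would, in place of code of your own. Each camera call takes 0.05 s, during which the arm holds its last target. There are 200 camera calls.

## Task

Get the bedside warming tray going: nudge the three loose square ceramic tiles into one straight row, all flush against the tray's long back rail and pushed up tight against the short side rail and against each other. Then turn the tray's dial clockwise all the way to its end stop. The tray only stands on its feet, so push gently and do not shove it out of its place, and leave the cup, pill pot, thermometer and round coaster where they are.

Things in the scene. Friction and masses are not known exactly. Their poses are not given: they have to be found in the camera images.
- tray: warming tray, bamboo frame with steel deck, 250 mm (x) by 490 mm (y), 2.4 kg, loose on the table: a push of more than 15 to 25 N shifts it. Origin at table level, 130 mm from the near edge; x points to the back rail (away from the robot), y to the dial end (robot's left), z up. Deck top at z = 16 mm; near side (edge x = -130 mm) and -y end (edge y = -230 mm) are open
- back_rail (a point): on the inner face of the tray's back rail, at deck level; axes as the tray's. In the tray's frame the face is at x = +110 mm; the rail is 10 mm thick, its top at z = 28 mm, from y = -230 to +170 mm. A tile flush with it has its centre at tray x = +65 mm
- side_rail (a point): on the inner face of the tray's side rail, at deck level; axes as the tray's. In the tray's frame the face is at y = +160 mm; the rail is 10 mm thick, its top at z = 28 mm, along x. In the finished row the tile centres lie at tray y = +115, +25 and -65 mm, in any order
- tile_a: one of three identical heat-storing ceramic tiles, white, square, 90 x 90 x 18 mm, 0.2 to 0.4 kg, with a thin ring drawn on top; it lies flat, loose and askew on the tray's steel deck. Origin: centre of the underside, 9 mm below its middle; x and y along its sides, z up. Meant to be pushed by its sides, too wide for most grippers. Sliding it takes 1 to 3 N
- tile_b: one of three identical heat-storing ceramic tiles, white, square, 90 x 90 x 18 mm, 0.2 to 0.4 kg, with a thin ring drawn on top; it lies flat, loose and askew on the tray's steel deck. Origin: centre of the underside, 9 mm below its middle; x and y along its sides, z up. Meant to be pushed by its sides, too wide for most grippers. Sliding it takes 1 to 3 N
- tile_c: one of three identical heat-storing ceramic tiles, white, square, 90 x 90 x 18 mm, 0.2 to 0.4 kg, with a thin ring drawn on top; it lies flat, loose and askew on the tray's steel deck. Origin: centre of the underside, 9 mm below its middle; x and y along its sides, z up. Meant to be pushed by its sides, too wide for most grippers. Sliding it takes 1 to 3 N
- dial (a joint): angle of the black dial on the tray's +y end, beyond the side rail, its axis upright at x = -5, y = +217 mm of the tray. Grows clockwise seen from above; 0 is fully anticlockwise, the clockwise end stop is at 3.6 rad. Friction 0.08 N m, it stays where it is left. It starts 2 to 2.9 rad short of the stop, more than one grasp can turn
- dial_grip (a point): grip point on the dial's axis: middle of its upright grip bar, 57 mm long, 14 mm thick, 32 mm high; the bar runs along this frame's x and turns with the dial (a white mark on its -x half); the point lies 51 mm above the table, the bar's top 7 mm higher; below the bar is a disc of 60 mm diameter whose top is 23 mm under this point
- cup: stainless steel cup, 72 mm wide, 85 mm high, bystander. Origin: centre of its underside
- pill_pot: blue silicone pill pot, 64 mm wide, 40 mm high, bystander. Origin: centre of its underside
- thermometer: plastic digital thermometer lying on the table, 133 mm long along its x, 22 mm wide, 13 mm high, bystander. Origin: underside, near its middle
- round_coaster: round ceramic coaster, 100 mm diameter, 10 mm thick, bystander on the table. Origin: centre of its underside
Things that resemble listed ones, but are neither listed nor needed, are in the scene too. What is shaped like the tile_c but red or yellow is not meant.

How it is judged:
By the outcome, as a careful person would: the job done as asked, in the order asked, and still so for the second after the job is handed in, with the robot touching nothing.
It also fails if it takes over 72 s, if anything falls off the work surface, if the arm or the gripper's body presses on something with over 40 N, if the wrist force passes 120 N, or if a joint passes its speed limit or range.

## Working session

There is one attempt and no reset: what is moved stays moved. The work goes in short steps, Python scripts to look and compute and a tool call to move; the robot and the scene stay as the last step left them, time stands still between calls to the robot, and variables do not carry over. Pictures are saved under pics/ and viewed, at most 10 in all, crops included, and the job is handed in when it is done.

Besides the shell and the picture viewer there is one more tool, called by a JSON object that holds its "method" and its "body", one argument or row to a line. move_arm: Moves the arm, as the interface text tells. Its arguments: {"type":"object","properties":{"moves":{"type":"array"},"jaw":{"type":"number"},"squeeze":{"type":"number"}},"required":["moves"]}

```bash
mkdir -p pics; cat > h.py <<'E'
import numpy as np, cv2
from scipy.spatial.transform import Rotation as R
from cell import manip, viewer
def cam(n):
    c=viewer.camera(n); 
    o=np.array(c["orientation"],float); c["R"]=o if o.shape==(3,3) else (R.from_euler('xyz',o).as_matrix() if o.size==3 else R.from_quat(o).as_matrix())
    return c
def cloud(c):
    z=c["z_map"]; v,u=np.mgrid[:480,:640]
    P=np.stack([(u-c["cx"])/c["fx"]*z,(v-c["cy"])/c["fy"]*z,z],-1)
    return P@c["R"].T+np.array(c["origin"])
E
python3 - <<'E'
from h import *
print(manip.read_state(), manip.grasp_offset)
for n in ("scene","side"):
    c=cam(n); print(n,c["origin"],c["orientation"],c["fx"]); cv2.imwrite(f"pics/{n}0.png",c["frame"]); P=cloud(c); print(P[240,320],P[400,320])
E
```

```text
{'clock': 0.0, 'joints': array([-6.66227735e-02,  3.00497648e-01,  1.52158469e+00, -2.51374742e-05,
        1.32068004e+00, -6.65911084e-02]), 'qd': array([-2.59447129e-04,  1.31227359e-03, -2.13072600e-04, -8.28329295e-06,
        3.90216063e-04,  9.39581626e-06]), 'effort': array([-1.53750298e-03, -5.31805658e+01, -3.52735734e+01,  7.07558286e-02,
        2.43994006e-02, -4.79655944e-05]), 'eef_pos': array([ 5.49713997e+02, -3.52175271e-03,  1.82770250e+02]), 'eef_rot': array([-3.14042389e+00, -5.35421137e-05,  1.57077087e+00]), 'wrist_force': array([ 0.51114377,  0.0446102 , -0.04959641]), 'moment': array([-0.06944897, -0.03393769,  0.02843546]), 'finger_force': 0.0, 'finger_gap': 93.95202845219391} 18.8
scene [1156.13237373  554.23452562  910.09836954] [-2.38711065 -0.00818511  2.3238412 ] 515.0744087450695
[532.86533472  -8.76579476  32.86605482] [ 8.15951900e+02  2.54700474e+02 -6.41140102e-01]
side [ 289.49542924 -970.94984258 1001.61014986] [-2.32064971 -0.00809207 -0.26541271] 491.65156007710993
[573.94648546  34.58665347  36.22308407] [ 446.31490574 -433.45733324    0.67329651]
```

View pics/scene0.png

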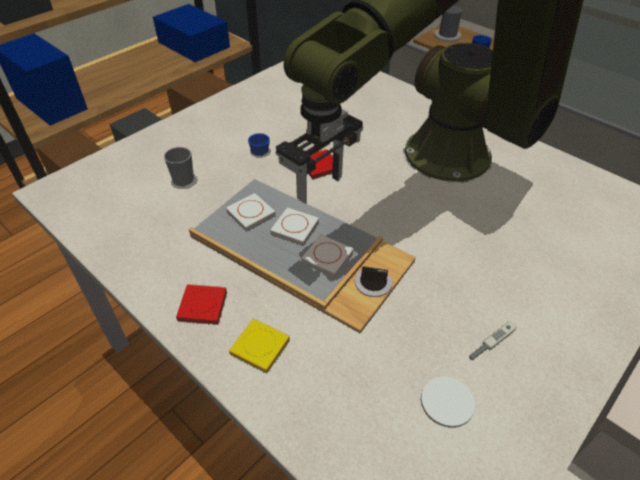

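View pics/side0.png

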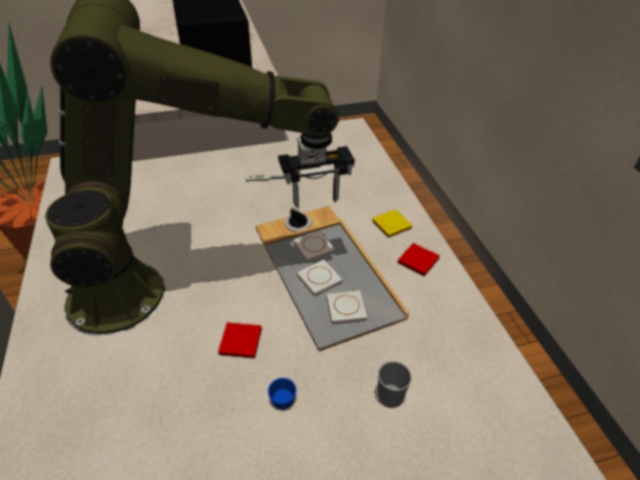

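Scene view: white tiles at (250,210), (295,225) and (328,254, in shadow). Lookalikes: red at (203,303) and (322,165), yellow at (260,345), all off the tray. The dial is at (374,278). The side view agrees: tiles at (347,306), (319,276) and (313,245).

```bash
cat > meas.py <<'E'
from h import *
def ortho(names=("scene","side"),x0=300,y0=-350,N=1):
    img={}
    for n in names:
        c=cam(n); P=cloud(c); img[n]=(P.reshape(-1,3),c["frame"].reshape(-1,3),c)
    return img
def rect(pts):
    (cx,cy),(w,h),a=cv2.minAreaRect(pts.astype(np.float32)); return round(cx,1),round(cy,1),round(w,1),round(h,1),round(a,1)
def comps(P,zl,zh,box,minn=60):
    "P HxWx3: image-connected comps with z in range"
    m=(P[...,2]>zl)&(P[...,2]<zh)&(P[...,0]>box[0])&(P[...,0]<box[1])&(P[...,1]>box[2])&(P[...,1]<box[3])
    n,l,s,_=cv2.connectedComponentsWithStats(m.astype(np.uint8),connectivity=4)
    return [(l==i) for i in range(1,n) if s[i,4]>minn]
if __name__=="__main__":
    for n in ("scene","side"):
        c=cam(n);P=cloud(c);print(n)
        for zl,zh in((31,38),(22,31),(12,20),(50,62),(6,13)):
            for m in comps(P,zl,zh,(250,900,-450,500)):
                q=P[m]; v,u=np.argwhere(m).mean(0)
                print((zl,zh),len(q),"px",int(u),int(v),"rect",rect(q[:,:2]),"z",np.median(q[:,2]).round(1),"col",c["frame"][m].mean(0).astype(int))
E
python3 meas.py
```

```text
scene
(31, 38) 760 px 249 209 rect (574.9, -207.8, 94.4, 90.3, 82.7) z 33.4 col [178 188 189]
(31, 38) 837 px 294 223 rect (534.8, -91.2, 92.0, 89.7, 17.1) z 33.3 col [178 188 189]
(31, 38) 994 px 327 253 rect (551.7, 30.9, 90.9, 90.8, 12.7) z 33.3 col [112 121 129]
(22, 31) 96 px 258 221 rect (582.6, -165.2, 18.3, 86.4, 72.8) z 26.5 col [ 97 104 108]
(22, 31) 146 px 292 235 rect (559.5, -67.0, 52.0, 110.9, 55.1) z 26.9 col [107 114 118]
(22, 31) 1102 px 291 268 rect (571.0, -90.8, 249.7, 402.9, 8.6) z 26.3 col [ 84 135 166]
(22, 31) 117 px 320 267 rect (590.2, 44.5, 32.3, 95.8, 31.0) z 26.4 col [84 90 95]
(22, 31) 233 px 372 283 rect (547.5, 160.0, 28.0, 59.7, 28.9) z 27.0 col [34 38 42]
(12, 20) 237 px 322 165 rect (301.6, -207.2, 101.2, 46.2, 18.0) z 17.0 col [ 25  29 159]
(12, 20) 7103 px 285 239 rect (561.2, -100.1, 237.6, 388.8, 8.4) z 15.1 col [122 125 124]
(12, 20) 838 px 389 260 rect (468.9, 141.4, 116.6, 92.6, 8.3) z 13.9 col [ 90 148 187]
(12, 20) 1335 px 356 300 rect (578.5, 156.9, 167.5, 100.3, 5.1) z 14.0 col [ 93 143 177]
(12, 20) 1383 px 201 302 rect (831.9, -80.1, 91
[... 1922 characters left out ...]
 8 154 179]
(12, 20) 459 px 272 228 rect (456.7, 143.9, 101.1, 82.0, 12.1) z 15.5 col [ 80 143 188]
(12, 20) 120 px 400 223 rect (840.2, 59.8, 66.3, 59.8, 79.7) z 17.9 col [  6 159 184]
(12, 20) 6346 px 334 287 rect (565.4, -95.1, 244.3, 404.7, 8.4) z 16.8 col [112 117 120]
(12, 20) 511 px 418 258 rect (830.9, -84.8, 95.5, 91.3, 38.0) z 18.0 col [ 10  12 166]
(12, 20) 721 px 239 338 rect (298.2, -232.5, 92.3, 90.9, 69.6) z 18.2 col [ 10  12 170]
(50, 62) 68 px 296 212 rect (532.5, 149.1, 15.9, 56.4, 32.5) z 57.4 col [39 45 49]
(50, 62) 73 px 390 371 rect (602.5, -438.3, 18.3, 52.5, 85.0) z 56.7 col [53 55 56]
(6, 13) 77 px 316 168 rect (664.1, 422.2, 82.4, 29.7, 4.4) z 10.2 col [153 168 168]
```

```bash
python3 - <<'E'
from meas import *
c=cam("wrist"); P=cloud(c); cv2.imwrite("pics/wrist0.png",c["frame"]); print(c["origin"],c["orientation"])
for zl,zh in((31,38),(22,31),(12,20),(50,62)):
    for m in comps(P,zl,zh,(250,900,-450,500),300):
        q=P[m]; v,u=np.argwhere(m).mean(0); print((zl,zh),len(q),"px",int(u),int(v),rect(q[:,:2]),np.median(q[:,2]).round(1))
E
```

```text
[549.92314988  82.67048128 384.43488281] [2.85891111e+00 9.41698020e-04 2.09620745e-04]
(31, 38) 8572 px 314 189 (551.2, 30.4, 89.7, 89.7, 12.4) 34.1
(31, 38) 6494 px 298 306 (534.6, -92.3, 89.8, 90.2, 18.1) 34.0
(31, 38) 1443 px 335 375 (578.2, -172.7, 90.9, 28.2, 0.1) 33.7
(31, 38) 576 px 336 428 (570.2, -246.7, 16.0, 88.0, 86.3) 33.6
(22, 31) 2607 px 294 52 (534.0, 152.6, 59.4, 57.7, 27.9) 28.0
(22, 31) 5417 px 362 149 (600.8, 63.9, 167.9, 333.0, 57.5) 27.7
(22, 31) 384 px 339 363 (579.5, -164.5, 5.4, 89.0, 85.0) 26.6
(12, 20) 20656 px 294 59 (533.8, 151.6, 249.2, 89.1, 8.2) 14.1
(12, 20) 9219 px 588 129 (815.5, 86.6, 90.9, 90.4, 14.9) 18.0
(12, 20) 40407 px 322 239 (560.0, -59.9, 241.0, 316.4, 8.4) 15.9
(12, 20) 6455 px 571 289 (831.6, -80.0, 90.2, 91.3, 37.9) 17.9
(12, 20) 3471 px 328 437 (590.8, -277.7, 242.8, 48.6, 2.3) 15.6
(50, 62) 1366 px 292 44 (533.6, 153.4, 14.2, 57.1, 32.3) 57.7
```

View pics/wrist0.png

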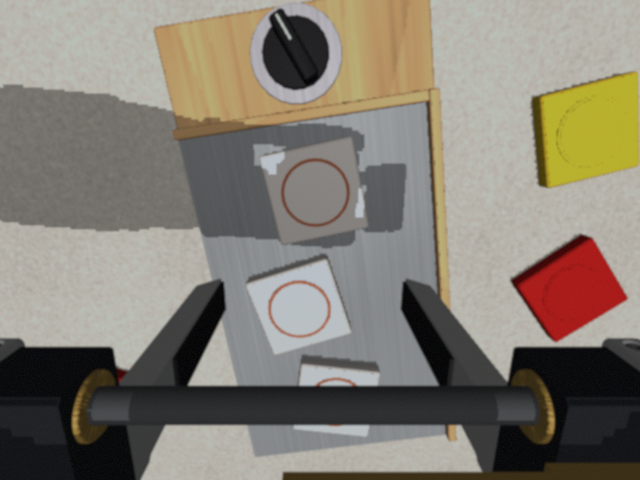

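Wrist view: three white tiles at (315,190), (299,308) and (336,395), and the dial at (295,55) with its bar tilted. Sizes check out at 90 mm squares with tops at 34 mm. Red and yellow are outside the tray. The choice is clear, so I'm moving.

{"method": "move_arm", "body": {
  "moves": [
    [0.02,-0.067,0.09,0.142],
    [0.02,-0.067,0.11,0.284],
    [0.02,-0.067,0.115,0.427],
    [0.02,-0.067,0.115,0.57],
    [0.02,-0.067,0.115,0.712],
    [0.02,-0.067,0.115,0.855],
    [0.02,-0.067,0.115,0.997],
    [0.02,-0.067,0.115,1.14],
    [0.02,-0.067,0.115,1.282],
    [0.02,-0.067,0.115,1.424],
    [0.02,-0.067,0.135,1.424],
    [0.02,-0.067,0.145,1.424]
  ],
  "jaw": 0.05
}}

```text
clock: 1.45
eef_pos: [482.5, 20.0, 37.3]
eef_rot: [-3.141, 0.001, 0.147]
wrist_force: [-0.9, 0.4, -0.2]
finger_gap: 50.1
finger_force: 0.0
```

{"method": "move_arm", "body": {
  "moves": [
    [0,0,0.01,0],
    [0,0,0.015,0],
    [0.01,0,0.015,0],
    [0.02,0,0.015,0],
    [0.028,0,0.015,0],
    [0.036,0,0.015,0],
    [0.044,0,0.015,0],
    [0.052,0,0.015,0],
    [0.06,0,0.015,0],
    [0.068,0,0.015,0],
    [0.074,0,0.015,0],
    [0.078,0,0.015,0]
  ]
}}

```text
clock: 2.65
eef_pos: [560.6, 31.5, 23.3]
eef_rot: [3.142, 0.0, 0.147]
wrist_force: [0.4, -0.3, -0.2]
finger_gap: 50.4
finger_force: 0.0
```

```bash
cat > t.py <<'E'
import sys
from meas import *
O=np.array([570.35,-61.1]); a=np.radians(8.4); M=np.array([[np.cos(a),np.sin(a)],[-np.sin(a),np.cos(a)]])
def tp(p): return (M@(np.array(p[:2])-O)).round(1)
if __name__=="__main__":
    s=manip.read_state(); print("tcp tray",tp(s["eef_pos"]),s["eef_pos"][2].round(1),"F",s["wrist_force"].round(1),"j6",s["joints"][5].round(2),s["clock"])
    for n in sys.argv[1:] or ["wrist"]:
        c=cam(n);P=cloud(c); cv2.imwrite(f"pics/{n}_{s['clock']:.2f}.png",c["frame"])
        for zl,zh in((31,37),(24,30),(50,62),(12,20)):
            for m in comps(P,zl,zh,(400,720,-350,260),300 if n=="wrist" else 50):
                q=P[m][:,:2]; r=rect(q); e=tp(r[:2]); f=(q-O)@M.T
                print(n,(zl,zh),len(q),"tray",e,r[2:4],"ang",round((r[4]-8.4+45)%90-45,1),"ext",np.percentile(f,1,0).round(1),np.percentile(f,99,0).round(1))
E
python3 t.py wrist scene side
```

```text
tcp tray [ 3.9 93. ] 23.3 F [ 0.4 -0.3 -0.2] j6 1.41 2.65
wrist (31, 37) 18347 tray [-4.8 92.8] (90.2, 89.8) ang 3.9 ext [-48.2  51.5] [ 40.5 137.2]
wrist (31, 37) 11981 tray [-31.3 -24.6] (75.7, 90.2) ang 9.6 ext [-58.4 -70.1] [ 9.5 22.3]
wrist (24, 30) 15540 tray [38.8 49.9] (163.0, 241.5) ang 0.1 ext [-32.5 -63.6] [119.9 169.4]
wrist (24, 30) 381 tray [39.9 95.7] (1.1, 86.7) ang 3.9 ext [36.9 53.3] [ 42.7 137.3]
wrist (24, 30) 4899 tray [ -3.7 216.2] (59.4, 58.0) ang 33.3 ext [-32. 188.] [ 24.5 244.6]
wrist (24, 30) 861 tray [  0.5 -12.1] (33.6, 95.8) ang 32.1 ext [-36.2 -59.3] [12.1 25.1]
wrist (50, 62) 315 tray [  7.7 121.3] (20.7, 9.4) ang 34.7 ext [ -2.9 119.2] [ 14.1 130.8]
wrist (50, 62) 331 tray [ 7.3 67.3] (9.2, 21.4) ang -32.8 ext [-3.2 57.9] [14.2 69.5]
wrist (50, 62) 3035 tray [ -4.2 216.5] (14.5, 57.4) ang 23.6 ext [-18.6 189.7] [ 12.  242.3]
wrist (12, 20) 26841 tray [ 36.9 217.3] (166.9, 86.7) ang -0.4 ext [-41.1 175.5] [118.9 258.2]
wrist (12, 20) 81288 tray [18.1 27.1] (185.2, 269.9) ang 0.0 ext [-35.1 -98.2] [110.2 159.8]
wrist (12, 20) 1377 tray [-51.6 249.5] (27
[... 1497 characters left out ...]
1.9, 91.4) ang 10.2 ext [-88.6 -77. ] [ 5.4 16.6]
side (31, 37) 785 tray [ -18.4 -150.6] (94.7, 90.1) ang -15.5 ext [ -66.5 -200.8] [  28.6 -103.2]
side (24, 30) 80 tray [-21.9 209.1] (27.8, 57.8) ang 21.1 ext [-34.3 184.6] [ -3.3 235.3]
side (24, 30) 53 tray [-40.3 161.7] (61.5, 14.5) ang 2.0 ext [-70.2 154.3] [ -9.9 169.5]
side (24, 30) 53 tray [ 113.5 -150.3] (11.7, 55.3) ang -2.5 ext [ 107.5 -175.7] [ 119.  -123.6]
side (50, 62) 76 tray [ -6.9 212.9] (16.2, 59.1) ang 20.2 ext [-20.3 187.1] [  7.8 239.7]
side (12, 20) 469 tray [-80.9 219.1] (103.7, 82.4) ang 3.4 ext [-130.   180.1] [-34.  256.2]
side (12, 20) 6264 tray [ -8.5 -35. ] (247.9, 399.3) ang 0.0 ext [-130.3 -232. ] [109.2 153.9]
```

View pics/wrist_2.65.png

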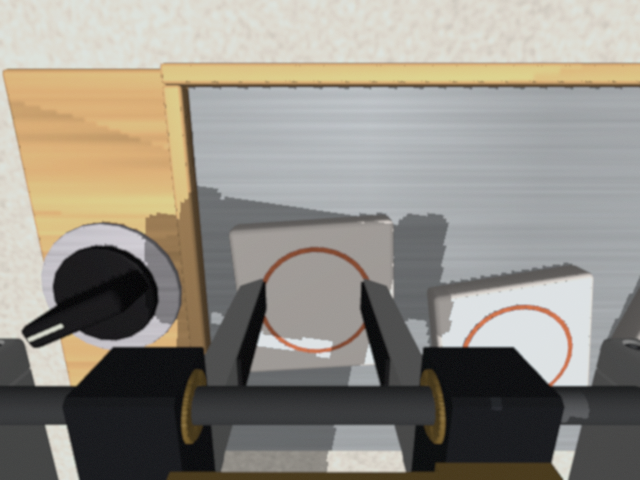

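The picture shows the fingers (tips near (255,290) and (375,290)) hovering over the tile, so it hasn't moved. I'll check the fingertip height.

```bash
python3 - <<'E'
from t import *
c=cam("wrist");P=cloud(c)
print(c["origin"])
for (u,v) in ((255,288),(258,300),(250,310),(240,330),(372,288),(378,310),(385,330),(250,370),(315,300)):
    p=P[v,u]; print((u,v),tp(p),p[2].round(1))
for n in("scene","side"):
    c=cam(n);P=cloud(c);f=(P[...,:2]-O)@M.T
    m=(abs(f[...,0]-5)<40)&(abs(f[...,1]-93)<50)&(P[...,2]>36)&(P[...,2]<100)
    q=np.c_[f[m],P[m][:,2]]; print(n,len(q),q[q[:,2].argsort()][:40:4].round(0).tolist())
E
```

```text
[640.97097796  44.33180299 224.6272356 ]
(255, 288) [ 13.6 122.4] 59.5
(258, 300) [ 11.9 119.5] 69.4
(250, 310) [ 13.  121.1] 81.7
(240, 330) [ 12.9 122.3] 98.2
(372, 288) [13.4 65.1] 58.8
(378, 310) [12.8 66. ] 81.0
(385, 330) [12.9 66.2] 98.1
(250, 370) [-52.4 132.5] 32.0
(315, 300) [-4.5 92.9] 34.5
scene 301 [[22.0, 98.0, 36.0], [20.0, 91.0, 36.0], [3.0, 99.0, 36.0], [25.0, 58.0, 36.0], [14.0, 106.0, 37.0], [25.0, 106.0, 37.0], [-29.0, 91.0, 37.0], [33.0, 81.0, 38.0], [9.0, 89.0, 39.0], [8.0, 69.0, 46.0]]
side 295 [[-19.0, 47.0, 36.0], [-9.0, 83.0, 36.0], [-6.0, 68.0, 36.0], [-24.0, 131.0, 36.0], [-17.0, 109.0, 36.0], [-24.0, 93.0, 36.0], [-31.0, 61.0, 36.0], [35.0, 77.0, 36.0], [27.0, 44.0, 37.0], [33.0, 87.0, 37.0]]
```

```bash
python3 - <<'E'
from t import *
for n in("scene","side","wrist"):
    c=cam(n);P=cloud(c);f=(P[...,:2]-O)@M.T
    m=(abs(f[...,0]-5)<14)&((abs(f[...,1]-93)>20)&(abs(f[...,1]-93)<45))&(P[...,2]>40)&(P[...,2]<100)
    q=np.c_[f[m],P[m][:,2]]; q=q[q[:,2].argsort()]
    for s in (q[q[:,1]<93],q[q[:,1]>93]): print(n,len(s),s[:60:6].round(0).tolist())
    if n!="wrist":
        v,u=np.argwhere(m).mean(0).astype(int); k=c["frame"][v-50:v+50,u-65:u+65]; cv2.imwrite(f"pics/f_{n}.png",cv2.resize(k,None,fx=5,fy=5))
E
python3 -c "
import cv2,numpy as np
a=cv2.imread('pics/f_scene.png');b=cv2.imread('pics/f_side.png')
cv2.imwrite('pics/f2.png',cv2.resize(np.hstack([a,b]),(800,308)))"
```

```text
scene 137 [[-5.0, 68.0, 44.0], [12.0, 69.0, 49.0], [9.0, 67.0, 51.0], [13.0, 61.0, 55.0], [12.0, 60.0, 57.0], [13.0, 67.0, 59.0], [-4.0, 69.0, 61.0], [12.0, 66.0, 63.0], [-3.0, 69.0, 66.0], [9.0, 69.0, 69.0]]
scene 127 [[10.0, 120.0, 46.0], [10.0, 119.0, 52.0], [8.0, 131.0, 55.0], [11.0, 125.0, 57.0], [-1.0, 131.0, 60.0], [15.0, 125.0, 63.0], [1.0, 131.0, 64.0], [13.0, 131.0, 68.0], [4.0, 131.0, 71.0], [9.0, 131.0, 72.0]]
side 84 [[3.0, 54.0, 40.0], [-7.0, 60.0, 55.0], [-7.0, 60.0, 59.0], [-3.0, 56.0, 65.0], [-6.0, 55.0, 66.0], [-6.0, 55.0, 70.0], [1.0, 57.0, 74.0], [3.0, 54.0, 76.0], [9.0, 56.0, 80.0], [-3.0, 55.0, 84.0]]
side 71 [[9.0, 118.0, 47.0], [2.0, 117.0, 50.0], [8.0, 116.0, 53.0], [-1.0, 117.0, 59.0], [5.0, 117.0, 60.0], [-1.0, 117.0, 63.0], [3.0, 118.0, 68.0], [-8.0, 115.0, 71.0], [5.0, 116.0, 73.0], [-2.0, 115.0, 76.0]]
wrist 2081 [[13.0, 67.0, 45.0], [13.0, 68.0, 46.0], [10.0, 69.0, 46.0], [13.0, 66.0, 47.0], [13.0, 68.0, 47.0], [2.0, 69.0, 47.0], [6.0, 69.0, 48.0], [-1.0, 69.0, 48.0], [-3.0, 69.0, 49.0], [1.0, 69.0, 49.0]]
wrist 2084 [[-5.0, 119.0, 45.0], [12.0, 120.0, 46.0], [5.0, 119.0, 46.0], [8.0, 119.0, 47.0], [12.0, 120.0, 48.0], [12.0, 121.0, 48.0], [4.0, 119.0, 48.0], [13.0, 123.0, 48.0], [5.0, 119.0, 49.0], [2.0, 119.0, 49.0]]
```

View pics/f2.png

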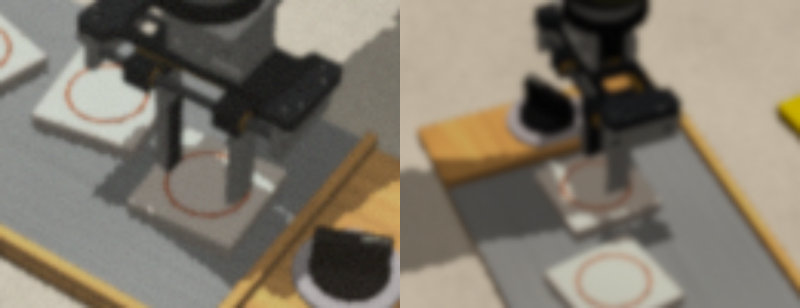

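The fingertips sit about 22 mm above the reported TCP with a 50 mm gap. I'll raise, shut the fingers and re-measure.

{"method": "move_arm", "body": {
  "moves": [
    [0,0,-0.04,0],
    [-0.02,0,-0.04,0],
    [-0.06,0,-0.04,0],
    [-0.079,0,-0.04,0],
    [-0.079,0,-0.04,0],
    [-0.079,0,-0.04,0],
    [-0.079,0,-0.04,0]
  ],
  "jaw": 0.0
}}

```text
clock: 3.8
eef_pos: [482.9, 19.9, 63.5]
eef_rot: [3.141, -0.001, 0.147]
wrist_force: [0.4, 0.6, -0.6]
finger_gap: 0.7
finger_force: 0.0
```

```bash
cat > tip.py <<'E'
from t import *
s=manip.read_state(); T=tp(s["eef_pos"]); print(T,s["eef_pos"][2],s["finger_gap"],s["eef_rot"])
for n in("scene","side","wrist"):
    c=cam(n);P=cloud(c);f=(P[...,:2]-O)@M.T-T
    m=(abs(f[...,0])<13)&(abs(f[...,1])<65)&(P[...,2]>38)&(P[...,2]<140)
    q=np.c_[f[m],P[m][:,2]-s["eef_pos"][2]]; q=q[q[:,2].argsort()]
    print(n,len(q),q[:40:4].round(0).tolist(), np.percentile(q[:len(q)//2],[2,98],axis=0).round(0).tolist())
E
python3 tip.py
```

```text
[-74.7  92.9] 63.498227081883854 0.7466474876515187 [ 3.14149767e+00 -6.45571182e-04  1.46853091e-01]
scene 218 [[6.0, 4.0, 20.0], [6.0, 0.0, 24.0], [8.0, 10.0, 27.0], [7.0, -2.0, 30.0], [10.0, -5.0, 30.0], [8.0, 4.0, 31.0], [2.0, 14.0, 32.0], [-4.0, 13.0, 33.0], [8.0, -1.0, 34.0], [10.0, -3.0, 35.0]] [[-9.0, -10.0, 23.0], [10.0, 15.0, 51.0]]
side 80 [[-11.0, 1.0, 25.0], [-10.0, -6.0, 31.0], [-3.0, -10.0, 32.0], [-10.0, -7.0, 35.0], [-1.0, -13.0, 37.0], [-10.0, -5.0, 38.0], [2.0, -12.0, 39.0], [-1.0, -14.0, 41.0], [-9.0, -4.0, 43.0], [-6.0, -11.0, 44.0]] [[-11.0, -15.0, 26.0], [8.0, 9.0, 45.0]]
wrist 2907 [[9.0, -0.0, 21.0], [8.0, 2.0, 22.0], [8.0, 1.0, 22.0], [8.0, 2.0, 23.0], [8.0, 0.0, 23.0], [8.0, 2.0, 24.0], [10.0, 5.0, 24.0], [8.0, 3.0, 24.0], [9.0, 5.0, 24.0], [9.0, -0.0, 24.0]] [[-1.0, -10.0, 24.0], [10.0, 13.0, 55.0]]
```

The tips are consistently about 21 mm short of the TCP, so I'll command the TCP 21 mm lower. For pushing that means TCP z of about 3.

{"method": "move_arm", "body": {
  "moves": [
    [0,0,0.03,0],
    [0,0,0.05,0],
    [0,0,0.06,0],
    [0.01,0,0.06,0],
    [0.018,0,0.06,0],
    [0.026,0,0.06,0],
    [0.034,0,0.06,0],
    [0.042,0,0.06,0],
    [0.05,0,0.06,0],
    [0.058,0,0.06,0],
    [0.066,0,0.06,0],
    [0.07,0,0.06,0]
  ],
  "jaw": 0.05
}}

```text
clock: 5.15
eef_pos: [552.0, 30.2, 3.6]
eef_rot: [3.142, -0.0, 0.147]
wrist_force: [-5.2, -0.9, 3.9]
finger_gap: 50.1
finger_force: 2.6
```

```bash
python3 t.py wrist | egrep "tcp|31, 37|12, 20\) [0-9]{5}"
```

```text
tcp tray [-4.8 93. ] 3.6 F [-5.2 -0.9  3.9] j6 1.41 5.15
wrist (31, 37) 35884 tray [41.3 92.5] (106.5, 89.9) ang 0.0 ext [ 5.7 49. ] [ 93.8 135.9]
wrist (31, 37) 13387 tray [-26.7 -24.2] (65.8, 90.7) ang 9.9 ext [-51.9 -64.3] [ 9.5 22.6]
wrist (12, 20) 30220 tray [ 38.9 217.2] (163.1, 85.6) ang -0.5 ext [-36.1 175.8] [118.7 256.2]
wrist (12, 20) 70149 tray [32.7 32.9] (157.9, 257.1) ang 0.5 ext [-33.  -84.7] [110.4 160.2]
wrist (12, 20) 10992 tray [-35.   93.6] (68.2, 80.6) ang -1.1 ext [-67.6  58.9] [ -2.2 129.7]
```

{"method": "move_arm", "body": {
  "moves": [
    [0.005,0,-0.001,0],
    [0.01,0,-0.001,0],
    [0.013,0,-0.001,0],
    [0.014,0,-0.001,0],
    [0.015,0,-0.001,0],
    [0.0155,0,-0.001,0]
  ]
}}

```text
clock: 5.8
eef_pos: [566.5, 32.3, 4.4]
eef_rot: [-3.142, 0.0, 0.147]
wrist_force: [-2.8, 0.1, 2.4]
finger_gap: 50.1
finger_force: 1.8
```

```bash
python3 t.py wrist | egrep "tcp|31, 37|12, 20\) [0-9]{5}"
```

```text
tcp tray [ 9.9 93. ] 4.4 F [-2.8  0.1  2.4] j6 1.42 5.8
wrist (31, 37) 35556 tray [55.7 92.5] (107.3, 89.9) ang 0.0 ext [20.7 49. ] [108.6 135.8]
wrist (31, 37) 379 tray [  2.7 216.8] (12.9, 55.6) ang 9.6 ext [ -7.7 189.1] [ 12.4 241.9]
wrist (31, 37) 8876 tray [-19.8 -22.8] (51.7, 89.7) ang 10.2 ext [-38.3 -62.6] [10.2 23. ]
wrist (31, 37) 331 tray [-73.  -52.9] (13.1, 13.3) ang 4.1 ext [-79.1 -59.1] [-67.  -46.8]
wrist (12, 20) 28745 tray [ 46.  217.5] (148.6, 85.6) ang -0.3 ext [-10.9 175.9] [119. 257.]
wrist (12, 20) 49414 tray [ 43.2 -15.7] (144.5, 151.5) ang 4.8 ext [-18.2 -87.3] [110.   43.1]
wrist (12, 20) 11098 tray [-20.5  94.2] (68.2, 81.1) ang -0.1 ext [-53.5  58.8] [ 12.7 129.8]
```

{"method": "move_arm", "body": {
  "moves": [
    [0.0004,0,0,0],
    [0.0008,0,0,0],
    [0.0012,0,0,0],
    [0.0015,0,0,0],
    [0.0015,0,0,0]
  ]
}}

```text
clock: 6.35
eef_pos: [567.4, 32.5, 4.4]
eef_rot: [-3.142, 0.002, 0.147]
wrist_force: [-9.4, -1.0, 5.0]
finger_gap: 50.3
finger_force: 4.3
```

{"method": "move_arm", "body": {
  "moves": [
    [-0.02,0,0,0],
    [-0.06,0.02,-0.03,0],
    [-0.1,0.06,-0.03,0],
    [-0.123,0.1,-0.03,0],
    [-0.123,0.1186,-0.03,0],
    [-0.123,0.1186,-0.015,0],
    [-0.123,0.1186,0,0],
    [-0.11,0.1186,0,0],
    [-0.1,0.1186,0,0],
    [-0.09,0.1186,0,0],
    [-0.08,0.1186,0,0],
    [-0.07,0.1186,0,0]
  ]
}}

```text
clock: 7.55
eef_pos: [517.0, -94.9, 4.5]
eef_rot: [3.141, -0.0, 0.147]
wrist_force: [-2.8, -0.3, 0.4]
finger_gap: 50.3
finger_force: 1.5
```

{"method": "move_arm", "body": {
  "moves": [
    [0.01,0,0,0],
    [0.02,0,0,0],
    [0.03,0,0,0],
    [0.04,0,0,0],
    [0.05,0,0,0],
    [0.058,0,0,0],
    [0.064,0,0,0],
    [0.067,0,0,0],
    [0.068,0,0,0],
    [0.0685,0,0,0]
  ]
}}

```text
clock: 8.55
eef_pos: [583.9, -84.9, 4.4]
eef_rot: [-3.142, 0.0, 0.147]
wrist_force: [-5.3, 0.2, 5.4]
finger_gap: 50.3
finger_force: 2.8
```

```bash
python3 t.py wrist | egrep "tcp|31, 37|12, 20\) [0-9]{5}"
```

```text
tcp tray [  9.9 -25.6] 4.4 F [-5.3  0.2  5.4] j6 1.22 8.55
wrist (31, 37) 30410 tray [65.3 90.4] (89.8, 87.4) ang 0.0 ext [22.4 47.8] [109.2 127.3]
wrist (31, 37) 35509 tray [ 55.7 -32.3] (107.5, 90.0) ang 0.0 ext [ 21.  -75.6] [108.7  11.2]
wrist (31, 37) 15538 tray [  -4.5 -150.7] (91.3, 65.1) ang -15.5 ext [ -37.3 -191.9] [  34.4 -105.1]
wrist (12, 20) 28906 tray [16.1 68.5] (110.0, 208.6) ang 44.0 ext [-49.4  16.6] [109.  151.5]
wrist (12, 20) 40426 tray [  49.2 -125.3] (141.2, 142.5) ang 13.8 ext [ -18.8 -198.5] [110.  -76.2]
wrist (12, 20) 11108 tray [-20.6 -24.1] (68.9, 80.8) ang 0.6 ext [-53.5 -59.8] [12.7 11.2]
```

{"method": "move_arm", "body": {
  "moves": [
    [0.0005,0,0,0],
    [0.001,0,0,0],
    [0.0015,0,0,0],
    [0.0015,0,0,0],
    [-0.02,0,0,0],
    [-0.06,0.02,-0.03,0],
    [-0.09,0.06,-0.03,0],
    [-0.1,0.1,-0.03,0],
    [-0.1,0.12,-0.03,0],
    [-0.1,0.12,-0.015,0],
    [-0.1,0.12,0,0],
    [-0.09,0.12,0,0]
  ]
}}

```text
clock: 9.8
eef_pos: [511.3, -216.1, 2.2]
eef_rot: [-3.139, 0.003, 0.146]
wrist_force: [-4.1, -2.6, 0.2]
finger_gap: 49.7
finger_force: 2.4
```

{"method": "move_arm", "body": {
  "moves": [
    [0.01,0,0,0],
    [0.02,0,0,0],
    [0.03,0,0,0],
    [0.04,0,0,0],
    [0.05,0,0,0],
    [0.06,0,0,0],
    [0.07,0,0,0],
    [0.078,0,0,0],
    [0.084,0,0,0],
    [0.087,0,0,0],
    [0.088,0,0,0],
    [0.0885,0,0,0]
  ]
}}

```text
clock: 11.0
eef_pos: [599.9, -203.9, 4.2]
eef_rot: [-3.141, 0.0, 0.147]
wrist_force: [-3.0, 0.1, 1.7]
finger_gap: 50.3
finger_force: 1.3
```

```bash
python3 t.py wrist scene| egrep "tcp|31, 37|12, 20\) [0-9]{5}|50, 62"
```

```text
tcp tray [   8.4 -145.6] 4.2 F [-3.   0.1  1.7] j6 1.04 11.0
wrist (31, 37) 32412 tray [ 65.4 -32.9] (89.7, 89.9) ang -0.1 ext [ 22.3 -76.9] [109.2   6.3]
wrist (31, 37) 35584 tray [  54.2 -138.1] (107.3, 90.0) ang 0.0 ext [  19.2 -181.6] [107.1 -94.8]
wrist (50, 62) 475 tray [  12.  -116.9] (21.4, 9.7) ang 35.2 ext [   1.3 -119.5] [  18.8 -107.5]
wrist (50, 62) 463 tray [  12.1 -171.7] (9.9, 21.0) ang -36.5 ext [   1.2 -181.2] [  18.7 -169.1]
wrist (12, 20) 42858 tray [ 33.5 -96.7] (157.9, 280.1) ang 5.8 ext [ -49.  -228.8] [110.2  29.9]
wrist (12, 20) 11102 tray [ -22.  -144.3] (68.5, 81.3) ang -0.2 ext [ -54.9 -179.7] [  11.2 -108.8]
scene (31, 37) 831 tray [  61.2 -137. ] (92.9, 90.7) ang -0.7 ext [  17.9 -180.1] [106.3 -93.5]
scene (31, 37) 944 tray [ 64.9 -31.1] (91.4, 90.1) ang 0.3 ext [ 21.2 -74.3] [109.   12.5]
scene (31, 37) 1074 tray [64.8 93. ] (90.9, 90.0) ang 1.1 ext [21.1 49.9] [109.1 136.7]
scene (50, 62) 156 tray [ -5.2 217.6] (16.7, 55.8) ang 23.2 ext [-20.3 191.7] [ 10.2 244.4]
```

{"method": "move_arm", "body": {
  "moves": [
    [0.001,0,0,0],
    [0.002,0,0,0],
    [0.0027,0,0,0],
    [0.003,0,0,0],
    [0.003,0,0,0],
    [-0.02,0,0,0],
    [-0.02,0,-0.045,0],
    [0,0.03,-0.045,-0.142],
    [0.03,0.058,-0.045,-0.285],
    [0.056,0.058,-0.045,-0.428],
    [0.056,0.058,-0.045,-0.571],
    [0.056,0.058,-0.045,-0.714]
  ]
}}

```text
clock: 12.3
eef_pos: [664.5, -252.9, 48.8]
eef_rot: [3.142, -0.0, 0.867]
wrist_force: [-0.1, 0.1, -0.6]
finger_gap: 49.8
finger_force: 0.0
```

{"method": "move_arm", "body": {
  "moves": [
    [0,0,0,-0.143],
    [0,0,0,-0.286],
    [0,0,0,-0.429],
    [0,0,0,-0.572],
    [0,0,0,-0.715],
    [0,0,0,-0.857],
    [0,0,0,-0.857]
  ]
}}

```text
clock: 13.0
eef_pos: [664.1, -253.1, 49.4]
eef_rot: [3.141, 0.0, 1.72]
wrist_force: [0.6, 0.9, -0.3]
finger_gap: 49.7
finger_force: 0.0
```

```bash
python3 t.py wrist scene| egrep "tcp|31, 37|50, 62"; python3 -c "
from h import *; print(manip.read_state()['eef_rot'])"
```

```text
tcp tray [  64.7 -203.6] 49.4 F [ 0.6  0.9 -0.3] j6 -0.57 13.0
wrist (31, 37) 8731 tray [ 65.  -65.4] (89.9, 24.5) ang 0.2 ext [ 21.4 -77.1] [108.6 -53.7]
wrist (31, 37) 23703 tray [  65.2 -138.1] (90.0, 89.5) ang 0.2 ext [  21.5 -181.3] [108.6 -94.2]
scene (31, 37) 809 tray [  64.9 -136.6] (91.5, 89.2) ang 0.0 ext [  21.5 -180.2] [108.2 -93.4]
scene (31, 37) 939 tray [ 65.1 -31.4] (90.6, 91.2) ang 0.1 ext [ 21.3 -74.8] [108.7  12.8]
scene (31, 37) 1075 tray [65.2 93.2] (91.5, 90.1) ang -0.3 ext [21.2 49.7] [108.4 136.3]
scene (50, 62) 163 tray [ -4.3 218.2] (17.4, 56.2) ang 23.5 ext [-19.4 192.1] [  9.9 244.8]
[3.14127658e+00 9.46191077e-05 1.71349329e+00]
```

{"method": "move_arm", "body": {
  "moves": [
    [0,0,0.03,0],
    [0,0,0.045,0],
    [0.01,0,0.045,0],
    [0.018,0,0.045,0],
    [0.026,0,0.045,0],
    [0.034,0,0.045,0],
    [0.042,0,0.045,0],
    [0.05,0,0.045,0],
    [0.058,0,0.045,0],
    [0.066,0,0.045,0],
    [0.073,0,0.045,0],
    [0.078,0,0.045,0]
  ]
}}

```text
clock: 14.3
eef_pos: [652.9, -175.9, 5.3]
eef_rot: [3.14, 0.002, 1.718]
wrist_force: [0.9, -8.2, 1.5]
finger_gap: 49.9
finger_force: 3.6
```

```bash
python3 t.py wrist scene| egrep "tcp|31, 37|50, 62"
```

```text
tcp tray [  64.9 -125.7] 5.3 F [ 0.9 -8.2  1.5] j6 -0.46 14.3
wrist (31, 37) 54575 tray [ 65.  -60.4] (89.9, 143.8) ang 0.0 ext [  21.6 -112.8] [108.4   9.8]
wrist (50, 62) 461 tray [  37.4 -121.1] (9.7, 21.2) ang 35.9 ext [  27.8 -131.8] [  39.9 -114.2]
wrist (50, 62) 469 tray [  92.  -121.2] (21.5, 9.7) ang -34.9 ext [  89.5 -131.7] [ 101.6 -114.1]
scene (31, 37) 3009 tray [65.2 20.7] (91.3, 272.8) ang 0.1 ext [  21.4 -110. ] [108.7 154.1]
scene (50, 62) 164 tray [ -4.4 218. ] (16.0, 55.9) ang 23.5 ext [-19.4 191.7] [ 11.5 244.2]
```

{"method": "move_arm", "body": {
  "moves": [
    [0.002,0,0,0],
    [0.0035,0,0,0],
    [0.0045,0,0,0],
    [0.005,0,0,0],
    [0.005,0,0,0]
  ]
}}

```text
clock: 14.9
eef_pos: [652.2, -171.6, 5.1]
eef_rot: [3.14, 0.002, 1.717]
wrist_force: [1.8, -6.0, 3.1]
finger_gap: 50.0
finger_force: 3.5
```

```bash
python3 t.py scene wrist| egrep "tcp|31, 37|50, 62"
```

```text
tcp tray [  64.8 -121.3] 5.1 F [ 1.8 -6.   3.1] j6 -0.46 14.9
scene (31, 37) 3022 tray [65.7 23.4] (92.6, 273.6) ang 0.1 ext [  21.6 -106.6] [108.8 157.5]
scene (50, 62) 166 tray [ -4.5 218. ] (17.7, 55.8) ang 24.4 ext [-19.5 191.7] [ 10.2 243.8]
wrist (31, 37) 54598 tray [ 65.  -56.4] (89.9, 144.0) ang 0.0 ext [  21.6 -108.3] [108.4  14.1]
wrist (50, 62) 460 tray [  37.3 -116.5] (9.6, 21.4) ang 35.3 ext [  27.8 -127.7] [  39.8 -109.9]
wrist (50, 62) 462 tray [  92.  -116.4] (21.1, 9.8) ang -37.1 ext [  89.5 -127.3] [ 101.4 -109.8]
```

{"method": "move_arm", "body": {
  "moves": [
    [0.0005,0,0,0],
    [0.001,0,0,0],
    [0.001,0,0,0]
  ]
}}

```text
clock: 15.3
eef_pos: [652.1, -170.8, 5.2]
eef_rot: [3.14, 0.002, 1.717]
wrist_force: [1.1, -8.3, 3.5]
finger_gap: 50.0
finger_force: 4.0
```

{"method": "move_arm", "body": {
  "moves": [
    [0.0004,0,0,0],
    [0.0007,0,0,0],
    [0.0007,0,0,0]
  ]
}}

```text
clock: 15.6
eef_pos: [652.0, -170.7, 5.2]
eef_rot: [3.14, 0.003, 1.717]
wrist_force: [3.3, -11.4, 1.7]
finger_gap: 49.8
finger_force: 5.8
```

{"method": "move_arm", "body": {
  "moves": [
    [-0.01,0,0,0],
    [-0.02,0,-0.03,0],
    [-0.01,0,-0.07,0],
    [0.03,-0.01,-0.11,0],
    [0.07,-0.02,-0.13,0],
    [0.09,-0.03,-0.13,0],
    [0.09,-0.03,-0.13,0]
  ]
}}

```text
clock: 16.3
eef_pos: [607.9, -82.0, 135.7]
eef_rot: [3.14, -0.001, 1.721]
wrist_force: [0.4, -0.3, 0.1]
finger_gap: 50.0
finger_force: 0.0
```

```bash
python3 t.py wrist scene| egrep "tcp|31, 37|50, 62|wrist"; python3 - <<'E'
from t import *
# ortho of the wrist view in tray frame, 3px/mm
c=cam("wrist");P=cloud(c)
f=(P[...,:2]-O)@M.T
for x in (40,65,95):
    m=(abs(f[...,0]-x)<3); q=np.c_[f[m],P[m][:,2]]
    d=[]
    for y in np.arange(-115,175,1.0):
        k=abs(q[:,1]-y)<.6
        if k.any() and q[k,2].min()<32: d.append((int(y),int(q[k,2].min())))
    print(x,[i for i in d if -112<i[0]<160])
E
```

```text
tcp tray [ 34.1 -26.1] 135.7 F [ 0.4 -0.3  0.1] j6 -0.34 16.3
wrist (31, 37) 33813 tray [64.8 21.8] (89.9, 260.0) ang -0.1 ext [  21.  -102.2] [108.2 149.6]
wrist (24, 30) 3302 tray [115.1  23.1] (10.3, 260.4) ang 0.1 ext [110.7 -97. ] [119.7 151.3]
wrist (12, 20) 63447 tray [-14.5 -16.8] (232.9, 347.6) ang 0.3 ext [-128.5 -183.9] [ 82.7 154.2]
scene (31, 37) 2976 tray [65.6 25.7] (91.9, 270.2) ang 0.0 ext [  21.6 -104.8] [108.9 157.6]
scene (50, 62) 162 tray [ -4.8 217.7] (16.5, 55.0) ang 27.2 ext [-19.1 192.1] [ 11.  244.2]
40 [(-43, 31), (-42, 31), (-28, 31), (-26, 31), (-22, 31), (-20, 30), (-19, 30), (-18, 31), (-17, 31), (62, 31), (70, 30), (71, 30), (85, 31)]
65 [(-21, 31), (-20, 30), (-19, 30), (70, 30), (71, 30), (76, 31)]
95 [(-20, 31), (-19, 31), (-5, 31), (53, 31), (58, 31), (70, 30), (71, 30), (74, 31), (96, 31), (97, 31), (101, 31)]
```

{"method": "move_arm", "body": {
  "moves": [
    [0.04,0,0,0],
    [0.08,0,0,0],
    [0.085,0,0,0],
    [0.085,0,0,0]
  ]
}}

```text
clock: 16.85
eef_pos: [596.4, -0.6, 133.8]
eef_rot: [-3.141, -0.0, 1.719]
wrist_force: [0.9, -0.4, 0.1]
finger_gap: 50.0
finger_force: 0.0
```

```bash
python3 t.py wrist | egrep "tcp|31, 37|50, 62|wrist"; ls pics | tail -3
```

```text
tcp tray [34.6 56.1] 133.8 F [ 0.9 -0.4  0.1] j6 -0.21 16.85
wrist (31, 37) 25933 tray [64.8 33.8] (89.9, 253.1) ang -0.1 ext [ 21.  -88.4] [108.  158.7]
wrist (24, 30) 3271 tray [ -5.1 211.1] (59.6, 47.2) ang 0.4 ext [-33.1 188.8] [ 23.3 234. ]
wrist (24, 30) 6362 tray [-4.7 72.9] (249.7, 194.8) ang 0.1 ext [-125.2  -10.9] [119.3 170.2]
wrist (24, 30) 444 tray [ 114.7 -175.6] (10.5, 61.5) ang -0.2 ext [ 109.8 -204.8] [ 119.6 -145.7]
wrist (50, 62) 1293 tray [ -1.5 209.4] (14.0, 39.9) ang 23.8 ext [-14.  190.3] [ 10.5 224.9]
wrist (12, 20) 21986 tray [ -5.  205.5] (249.1, 67.7) ang -0.1 ext [-126.9  172.2] [117.  238.2]
wrist (12, 20) 38765 tray [-55.7  27. ] (150.3, 267.4) ang -0.1 ext [-128.6  -97.1] [ 17.9 159. ]
wrist (12, 20) 7205 tray [  21.4 -187.5] (177.5, 64.8) ang 0.0 ext [ -60.4 -217.8] [ 109.2 -156.8]
wrist_5.15.png
wrist_5.80.png
wrist_8.55.png
```

The row is at tray x 64.8 with its end at y 160.3, contiguous and tight, and the tray hasn't moved. Next is the dial.

{"method": "move_arm", "body": {
  "moves": [
    [0.045,-0.01,0,-0.14],
    [0.09,-0.02,0,-0.28],
    [0.13,-0.03,0,-0.416],
    [0.161,-0.039,0.03,-0.416],
    [0.161,-0.039,0.06,-0.416],
    [0.161,-0.039,0.075,-0.416],
    [0.161,-0.039,0.075,-0.416]
  ]
}}

```text
clock: 17.6
eef_pos: [533.5, 151.6, 57.1]
eef_rot: [-3.138, -0.001, 2.132]
wrist_force: [0.9, -0.2, -0.2]
finger_gap: 50.1
finger_force: 0.0
```

```bash
python3 t.py scene side| egrep "tcp|31, 37|50, 62"; python3 -c "
from h import *; print(manip.read_state()['eef_rot'])"
```

```text
tcp tray [ -5.4 215.8] 57.1 F [ 0.9 -0.2 -0.2] j6 -0.35 17.6
scene (31, 37) 2996 tray [65.5 26.1] (92.5, 269.9) ang 0.2 ext [  21.3 -104.9] [108.9 157.7]
scene (50, 62) 57 tray [-12.4 235.2] (16.9, 18.8) ang 15.2 ext [-21.  226.5] [ -3.  245.1]
side (31, 37) 1731 tray [65.  24.6] (95.2, 279.2) ang 0.1 ext [  18.7 -111.7] [107.7 154.9]
side (50, 62) 56 tray [ -3.6 203.8] (16.1, 38.4) ang 19.0 ext [-15.4 184.5] [  6.8 222.2]
[3.14145782e+00 9.13238077e-05 2.13225996e+00]
```

{"method": "move_arm", "body": {
  "moves": [
    [0.001,0.0005,0.02,0],
    [0.001,0.0005,0.04,0],
    [0.001,0.0005,0.046,0],
    [0.001,0.0005,0.046,0]
  ]
}}

```text
clock: 18.1
eef_pos: [534.2, 153.6, 13.7]
eef_rot: [-3.141, -0.0, 2.133]
wrist_force: [0.2, 0.3, 0.8]
finger_gap: 50.3
finger_force: 0.0
```

{"method": "move_arm", "body": {
  "moves": [
    [0,0,0,0],
    [0,0,0,0],
    [0,0,0,0],
    [0,0,0,0]
  ],
  "jaw": 0.0,
  "squeeze": 12
}}

```text
clock: 18.5
eef_pos: [534.1, 154.1, 13.9]
eef_rot: [3.141, 0.0, 2.134]
wrist_force: [0.7, 0.1, -0.7]
finger_gap: 21.7
finger_force: 0.0
```

{"method": "move_arm", "body": {
  "moves": [
    [0,0,0,0],
    [0,0,0,0],
    [0,0,0,0]
  ]
}}

```text
clock: 18.8
eef_pos: [533.1, 153.6, 13.6]
eef_rot: [-3.139, -0.0, 2.134]
wrist_force: [-7.4, -5.2, 9.0]
finger_gap: 13.7
finger_force: 12.0
```

```bash
cat > s.py <<'E'
from h import *
s=manip.read_state()
for k in("clock","eef_pos","eef_rot","wrist_force","moment","finger_gap","finger_force","joints"): print(k,np.round(s[k],2))
E
python3 s.py
```

```text
clock 18.8
eef_pos [533.08 153.6   13.6 ]
eef_rot [-3.14 -0.    2.13]
wrist_force [-7.39 -5.23  8.97]
moment [-0.87  1.44 -0.01]
finger_gap 13.72
finger_force 12.0
joints [ 0.21  0.51  1.66 -0.    0.98 -0.35]
```

{"method": "move_arm", "body": {
  "moves": [
    [0,-0.001,0,0],
    [0,-0.0018,0,0],
    [0,-0.0018,0,0.1],
    [0,-0.0018,0,0.2],
    [0,-0.0018,0,0.3],
    [0,-0.0018,0,0.4],
    [0,-0.0018,0,0.5],
    [0,-0.0018,0,0.6],
    [0,-0.0018,0,0.7],
    [0,-0.0018,0,0.8],
    [0,-0.0018,0,0.9],
    [0,-0.0018,0,1.0]
  ]
}}

```text
clock: 20.0
eef_pos: [534.0, 153.4, 13.7]
eef_rot: [3.138, -0.002, 1.13]
wrist_force: [10.3, 1.1, -6.3]
finger_gap: 13.9
finger_force: 12.0
```

```bash
python3 s.py; python3 t.py scene| egrep "31, 37|50, 62"
```

```text
clock 20.0
eef_pos [534.02 153.44  13.68]
eef_rot [ 3.14 -0.    1.13]
wrist_force [10.35  1.05 -6.26]
moment [ 0.36 -1.95  0.2 ]
finger_gap 13.88
finger_force 12.01
joints [ 0.21  0.51  1.66 -0.    0.97  0.65]
scene (31, 37) 3006 tray [64.4 26.1] (91.7, 270.7) ang 0.0 ext [  20.7 -104.4] [108.8 158.2]
scene (50, 62) 123 tray [ -0.3 222.6] (30.7, 40.7) ang 5.0 ext [-15.  203.6] [ 15.5 243. ]
```

{"method": "move_arm", "body": {
  "moves": [
    [0.0005,0.0009,0,0.0],
    [0.0005,0.0009,0,0.1],
    [0.0005,0.0009,0,0.2],
    [0.0005,0.0009,0,0.3],
    [0.0005,0.0009,0,0.4],
    [0.0005,0.0009,0,0.5],
    [0.0005,0.0009,0,0.6],
    [0.0005,0.0009,0,0.7],
    [0.0005,0.0009,0,0.8],
    [0.0005,0.0009,0,0.88],
    [0.0005,0.0009,0,0.9]
  ]
}}

```text
clock: 21.15
eef_pos: [535.0, 152.2, 13.6]
eef_rot: [3.14, -0.003, 0.231]
wrist_force: [11.7, -7.1, -3.5]
finger_gap: 13.8
finger_force: 12.0
```

```bash
python3 s.py
```

```text
clock 21.15
eef_pos [534.97 152.24  13.65]
eef_rot [ 3.14 -0.    0.23]
wrist_force [11.69 -7.08 -3.51]
moment [-1.36 -1.96  0.06]
finger_gap 13.84
finger_force 12.01
joints [ 0.21  0.51  1.66 -0.    0.97  1.55]
```

{"method": "move_arm", "body": {
  "moves": [
    [0.0006,0.0007,0,0],
    [0.0012,0.0013,0,0],
    [0.0012,0.0013,0,0]
  ]
}}

```text
clock: 21.45
eef_pos: [535.1, 152.2, 13.6]
eef_rot: [3.141, -0.0, 0.234]
wrist_force: [2.0, -0.7, 4.2]
finger_gap: 13.8
finger_force: 12.0
```

```bash
python3 s.py; python3 t.py scene side| egrep "31, 37|24, 30|50, 62"
```

```text
clock 21.45
eef_pos [535.11 152.18  13.61]
eef_rot [ 3.14 -0.    0.23]
wrist_force [ 1.96 -0.73  4.16]
moment [-0.21 -0.23 -0.03]
finger_gap 13.83
finger_force 12.0
joints [ 0.21  0.51  1.66 -0.    0.97  1.55]
scene (31, 37) 3030 tray [64.9 25.8] (92.0, 269.7) ang 0.2 ext [  20.7 -105. ] [108.5 157.8]
scene (24, 30) 113 tray [ 114.4 -179.5] (11.5, 96.4) ang 0.7 ext [ 109.3 -227. ] [ 119.8 -134.1]
scene (24, 30) 867 tray [92.1 55.9] (157.0, 344.2) ang 30.6 ext [ -52.9 -122.7] [120.  170.6]
scene (24, 30) 194 tray [ -0.8 220.5] (47.8, 55.9) ang 29.9 ext [-30.6 190.2] [ 22.6 246.6]
scene (50, 62) 149 tray [ -0.9 215.8] (48.3, 35.3) ang -41.2 ext [-26.9 200.2] [ 23.2 236.7]
side (31, 37) 1717 tray [63.8 24.1] (94.9, 277.8) ang -0.1 ext [  19.  -111.6] [107.6 155. ]
side (24, 30) 55 tray [ -8.7 197.3] (36.0, 28.0) ang 6.3 ext [-27.4 183.9] [  9.4 211. ]
side (50, 62) 78 tray [ -7.  212.7] (50.8, 40.1) ang 43.5 ext [-34.9 192.5] [ 20.  232.2]
```

{"method": "move_arm", "body": {
  "moves": [
    [0,0,0,0.05],
    [0,0,0,0.1],
    [0,0,0,0.15],
    [0,0,0,0.2],
    [0,0,0,0.25],
    [0,0,0,0.3],
    [0,0,0,0.3]
  ]
}}

```text
clock: 22.25
eef_pos: [535.2, 151.7, 13.6]
eef_rot: [3.141, -0.001, -0.068]
wrist_force: [1.7, -5.7, 4.9]
finger_gap: 14.3
finger_force: 12.0
```

```bash
python3 s.py
```

```text
clock 22.25
eef_pos [535.17 151.65  13.63]
eef_rot [ 3.14 -0.   -0.07]
wrist_force [ 1.7  -5.74  4.93]
moment [-1.1  -0.32 -0.01]
finger_gap 14.29
finger_force 12.0
joints [ 0.21  0.51  1.66 -0.    0.97  1.85]
```

{"method": "move_arm", "body": {
  "moves": [
    [0,0.001,0,0.04],
    [0,0.001,0,0.08],
    [0,0.001,0,0.1],
    [0,0.001,0,0.1]
  ]
}}

```text
clock: 22.65
eef_pos: [535.1, 151.4, 13.6]
eef_rot: [-3.141, -0.001, -0.166]
wrist_force: [3.1, 0.9, 5.4]
finger_gap: 14.1
finger_force: 12.0
```

```bash
python3 s.py
```

```text
clock 22.65
eef_pos [535.1  151.38  13.6 ]
eef_rot [-3.14 -0.   -0.17]
wrist_force [3.06 0.88 5.37]
moment [ 0.18 -0.57 -0.03]
finger_gap 14.11
finger_force 12.0
joints [0.21 0.51 1.66 0.   0.97 1.95]
```

Not at the stop yet; continuing.

{"method": "move_arm", "body": {
  "moves": [
    [0,0.0002,0,0.05],
    [0,0.0004,0,0.1],
    [0,0.0006,0,0.15],
    [0,0.0006,0,0.2],
    [0,0.0006,0,0.25],
    [0,0.0006,0,0.25]
  ]
}}

```text
clock: 23.25
eef_pos: [534.6, 151.2, 13.6]
eef_rot: [-3.141, 0.0, -0.416]
wrist_force: [0.8, 3.7, 6.4]
finger_gap: 15.0
finger_force: 12.9
```

```bash
python3 s.py
```

```text
clock 23.25
eef_pos [534.56 151.21  13.56]
eef_rot [-3.14  0.   -0.42]
wrist_force [0.83 3.72 6.42]
moment [0.78 0.01 0.31]
finger_gap 14.99
finger_force 12.93
joints [0.21 0.51 1.66 0.   0.97 2.2 ]
```

{"method": "move_arm", "body": {
  "moves": [
    [0,-0.0005,0,0.03],
    [0,-0.0005,0,0.06],
    [0,-0.0005,0,0.06]
  ]
}}

```text
clock: 23.55
eef_pos: [534.7, 151.2, 13.5]
eef_rot: [3.141, 0.0, -0.476]
wrist_force: [-0.7, -0.7, 6.2]
finger_gap: 15.9
finger_force: 13.5
```

```bash
python3 s.py | egrep "force|moment|gap|rot"; python3 t.py scene | egrep "31, 37|24, 30"
```

```text
eef_rot [ 3.14  0.   -0.48]
wrist_force [-0.7  -0.69  6.19]
moment [0.15 0.1  0.32]
finger_gap 15.94
finger_force 13.51
scene (31, 37) 2993 tray [65.1 26.2] (92.0, 270.8) ang 0.3 ext [  20.9 -104.7] [108.3 157.9]
scene (24, 30) 992 tray [100.    1.4] (165.8, 430.9) ang 23.7 ext [ -50.4 -218. ] [120.1 170.6]
scene (24, 30) 165 tray [  3.4 230.2] (28.5, 59.1) ang -37.2 ext [-24.5 204.8] [ 23.2 246.7]
```

The end stop is reached: the bar no longer follows while the torque holds at 0.32 N m. Releasing now.

{"method": "move_arm", "body": {
  "moves": [
    [0,0,0,0],
    [0,0,0,0],
    [0,0,0,0],
    [0,0,0,0],
    [0,0,0,0],
    [0,0,0,0],
    [0,0,-0.03,0],
    [0,0,-0.07,0],
    [-0.04,0,-0.11,0],
    [-0.09,0,-0.15,0],
    [-0.13,0,-0.16,0],
    [-0.13,0,-0.16,0]
  ],
  "jaw": 0.05
}}

```text
clock: 24.8
eef_pos: [417.4, 212.3, 175.8]
eef_rot: [-3.139, -0.002, -0.474]
wrist_force: [0.8, 0.2, -0.4]
finger_gap: 50.0
finger_force: 0.0
```

```bash
python3 s.py | egrep "force|pos|gap"; python3 t.py wrist scene side| egrep "31, 37|24, 30|50, 62"; ls -t pics|head -3; python3 meas.py | egrep "6, 13|50, 62"
```

```text
eef_pos [417.38 212.26 175.83]
wrist_force [ 0.75  0.16 -0.36]
finger_gap 49.96
finger_force 0.0
wrist (24, 30) 2338 tray [-47.5 163.4] (165.3, 14.4) ang 0.1 ext [-127.3  160.1] [ 30.7 170.4]
wrist (24, 30) 2622 tray [ -5.4 217.7] (58.5, 58.3) ang -34.1 ext [-33.3 189.4] [ 22.6 245.5]
wrist (50, 62) 1315 tray [ -5.1 217.3] (13.9, 57.2) ang -26.3 ext [-31.1 201.4] [ 20.3 233.3]
scene (31, 37) 3012 tray [65.  26.2] (91.4, 269.8) ang 0.2 ext [  21.  -103.6] [108.8 158.5]
scene (24, 30) 1060 tray [79.9 24. ] (216.1, 466.5) ang 31.9 ext [-121.3 -218.7] [120.  170.7]
scene (24, 30) 186 tray [  4.3 230.7] (30.1, 57.6) ang -33.7 ext [-25.2 204.3] [ 23.7 246.5]
scene (50, 62) 155 tray [ -5.5 217.5] (16.3, 56.7) ang -26.1 ext [-31.5 202.4] [ 20.1 234.6]
side (31, 37) 1721 tray [66.8 24.6] (98.7, 280.5) ang 0.3 ext [  18.6 -111.9] [108.3 155.5]
side (24, 30) 66 tray [-14.7 198.4] (31.1, 52.0) ang -22.9 ext [-33.6 183.4] [  8.5 222.4]
side (24, 30) 65 tray [ 114.5 -199.4] (11.3, 69.7) ang -1.6 ext [ 108.5 -232.7] [ 120.1 -165.3]
side (50, 62) 86 tray [ -6.4 212.7] (19.6, 54.3) ang -16.1 ext [-31
[... 384 characters left out ...]
 z 11.7 col [ 83 142 181]
(6, 13) 382 px 338 311 rect (633.8, 126.4, 60.7, 169.4, 8.6) z 11.4 col [ 68 114 148]
(6, 13) 83 px 196 319 rect (865.9, -53.8, 4.6, 86.9, 38.5) z 9.4 col [26 31 82]
(6, 13) 369 px 493 338 rect (479.9, 424.7, 22.5, 133.7, 79.6) z 10.4 col [121 133 132]
(6, 13) 1992 px 447 400 rect (654.4, 431.2, 100.2, 98.6, 19.1) z 8.9 col [178 186 182]
(50, 62) 83 px 297 212 rect (533.0, 148.0, 18.7, 54.2, 77.0) z 57.0 col [39 45 49]
(50, 62) 81 px 391 371 rect (602.1, -439.2, 17.2, 52.6, 85.7) z 56.3 col [48 49 50]
(6, 13) 301 px 312 168 rect (656.2, 434.4, 113.7, 95.2, 74.3) z 10.3 col [156 170 171]
(6, 13) 78 px 280 390 rect (366.0, -392.7, 42.0, 21.8, 4.5) z 8.1 col [99 38  5]
```

```bash
python3 -c "
import cv2
a=cv2.imread('pics/scene_24.80.png')[160:340,170:430]; cv2.imwrite('pics/fin.png',cv2.resize(a,None,fx=3,fy=3))"
```

```text
(no output)
```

View pics/fin.png

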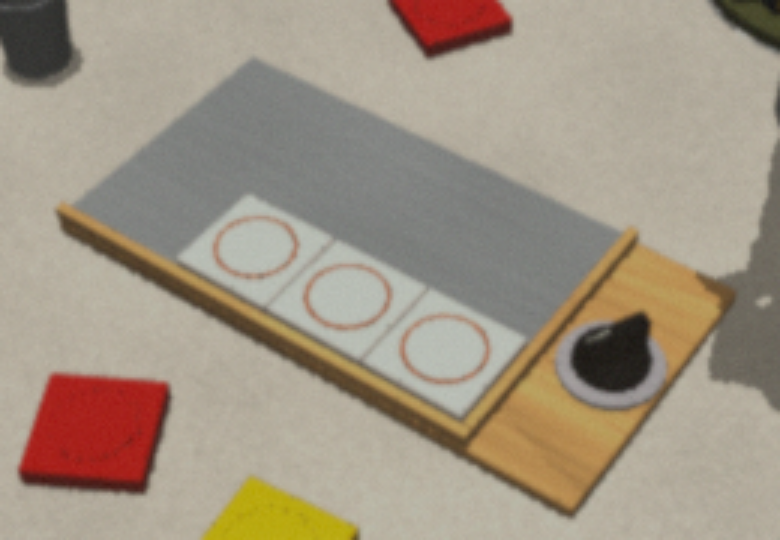

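The crop shows three white tiles (crop pixels (255,247), (347,296), (445,348)) in one tight row against both rails. The dial at (610,355) has been turned, and the arm is clear of everything.

```bash
python3 -c "
from cell import manip; print(manip.sign_off())"
```

```text
the job is handed in; nothing more can be done
None
```

The job is handed in at about 25 s of the 72 s allowed: the three white tiles sit in one tight row against the back and side rails, the dial is turned about 2.45 rad clockwise to its end stop, and the cameras showed no shift of the tray, cup, thermometer or coaster (I did not re-measure the pill pot).

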